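# Measure the heater block's bottle well with a telescoping gauge

### The arm

A 7-joint arm with a two-finger parallel gripper is mounted at the origin on the work surface. World frame = base frame: x ahead of the robot, y to its left, z up, the work surface at z = 0. Lengths are in m, angles in degrees, forces in N, time in s.
With the tool pointing down it reaches from about 0.425 to 0.875 m from the base axis. Payload 4.7 kg.
Tool frame: the origin (TCP) lies at the very end of the fingers, on their centre line; the grasp point (between the pads) lies 19 mm behind it; z points along the fingers, y is the line along which they close (so a half turn about z gives the same grasp; the last joint's range is limited). The gripper opens to 87 mm and grips with 3 to 60 N. Pads are 19 mm wide; open, the fingers measure 117 mm over their backs; the gripper's body (75 mm by 190 mm) begins 51 mm behind the grasp point.
Start: joints at [-62.275, 18.392, -4.016, 83.108, 1.295, 78.541, -3.26], TCP at [0.294, 0.58, 0.223] pointing down, gripper open.
Joint ranges: [-163.93, 163.93], [-17.29, 119.83], [-79.2, 71.16], [3.27, 140.29], [-89.18, 269.18], [5.43, 117.66], [-154.24, 154.24]. Speed limits (degrees/s): [147.25, 147.25, 180, 180, 180, 180, 180].

### API

Orientations are given as [roll, pitch, yaw] about the fixed x, y, z axes, in that order (R = Rz(yaw) Ry(pitch) Rx(roll)).
In Python, from cell import get_obs, read_camera, sign_off, silhouettes gives the robot as it stands.
- The arm moves only by the tool play_rows, never from a script. Its argument "steps" is a list that holds one entry, the list of rows, each a list of 7 numbers: the shift along the tool's x, y, z in m, then the turn, a rotation vector about the tool's x, y, z in rad, then the finger opening in m, from 0 to 0.087. A call has 1 to 12 rows; each row shifts and turns the commanded pose from where the row before left it, along the tool's axes as they then stand; what a row does not reach is not made up. A row lasts 1/10 s, in which the tool goes at most 50 mm and 8.59 degrees, less where a joint would pass 70% of its speed; a pose out of reach is approached as far as the arm can. A call is refused whole if a number of a shift passes 0.05 or a number of a turn 0.15, either way. A call with a gripper value outside its range is refused whole. The fingers move at their own pace and stop on an object; "force" is the grip in N (left out, the last holds). Time passes only in rows, so rows that do not move let the fingers close. It gives the time, the measured TCP pose, the force, the opening and the grip force at its end, in the units of the state.
- get_obs(): the state, without advancing time (a new reading comes with each control period).
- read_camera(name): name is "scene" or "top"; returns a dict with "frame" (384x512x3 uint8, red, green, blue), "intrinsics" (3x3 intrinsics, pixels), "view" (4x4, takes a point from world to camera coordinates). Camera axes: x right, y up, looking along -z (the intrinsics and any distortion apply to the point x, -y, -z); pixel columns grow to the right and rows downward; lengths in m; the calibration is good to about 2 mm. A picture is of the moment at which its call begins. There is no depth.
- sign_off(): hands the job in; it is judged then, once.
Trained networks look in the newest picture that a camera, given by its name, has taken for a name from the list of things; names that differ only in an ending like _2 or _b are one class to them, and where a whole thing is asked for, a point or a joint stands for the part that bears it (a point fixed in the world has none). Each returns a list of dicts, best first, with "p" (0 to 1); they miss things now and then, are a little off and sometimes report something else, mostly with a low value. They report only what shows in the picture. A call takes as long as a camera call. They do not tell look-alikes from the thing itself.
- silhouettes(camera, name): "pixels" (384x512 bool, what is visible of it) and "extent" ([left, top, right, bottom] in pixels, round what is visible of it).
The state is a dict: "time_s": time; "qpos": joint angles; "joint_velocities": joint speeds; "effort": joint torques, N m; "tool_pos": TCP position; "tool_rot": TCP orientation; "force": force on the tool from outside, world axes, zero at the start; "wrist_torque": the same for the moment, N m; "grip_width": finger opening in m; "grasp_force": force on a finger pad.
Only numpy, scipy, OpenCV 4.12 (cv2) and the standard library are available. Lean on these libraries where they do the work, as an engineer would, in place of code of your own. Each camera call takes 0.05 s, during which the arm holds its last target. There are 200 camera calls.

### The job

Measure the bore of the large round well in the dry-block heater with the telescoping gauge: lower it into the well with its plungers still locked in until its foot bar sits flat on the block, then loosen the thumb-turn so the plungers spring out against the wall, and tighten it again with the gauge still seated, without shoving it sideways. Lift the gauge out with the size locked in and stand it back upright in its stand. Treat it as a measuring instrument: bear down on it only lightly, just enough to keep it from turning with the thumb-turn, and leave the other things on the bench alone.

Things in the scene. Friction and masses are not known exactly. Their poses are not given: they have to be found in the camera images.
- gauge: steel T-shaped telescoping gauge, 0.2 to 0.35 kg, upright in its stand. Origin: centre of the underside of its foot bar. Own z points up the handle, own x is the line of the plungers. Above the foot bar come a round 13 mm handle, a lock drum 28 mm in diameter (57 to 69 mm above the origin) and the flat thumb-turn (78 to 112 mm)
- head (a point): centre of the gauge's head, 24 mm below the foot bar's underside: a level tube 13 mm in diameter, 34 mm long along the gauge's x, lowest part 30.5 mm below the foot bar's underside. A plunger comes out of each end of it
- lock_knob (a joint): the thumb-turn, rad: 0 = tight (as at the start), grows anticlockwise seen from above to 1.3 = fully loose; stops at both ends, stays where left. Below 0.3 the plungers stay where they are (friction about 3.5 N each); above 1.0 they are sprung out. It takes up to 0.12 N m: the foot bar must bear on the block with some 7 to 14 N while turning, else the gauge turns along. Over 20 N is too hard
- knob_grip (a point): point on the gauge's axis in the thumb-turn, 99 mm above the foot bar's underside; this frame turns with the thumb-turn. It is an upright steel blade 30 mm long along this frame's x, 13 mm thick along its y (grip it across these 13 mm), from 21 mm below to 13 mm above this point. The gauge is carried and turned by it; at 0 its x lies along the gauge's x
- tip_a (a point): outermost point of the plunger on the gauge's +x side, 9.6 mm in diameter, round end. The distance from tip_a to tip_b is the gauge's width: 40 mm at the start, 50 mm fully sprung out. Each plunger slides out by up to 5 mm on its own, pushed by a spring of about 5 N when the thumb-turn is loose
- tip_b (a point): outermost point of the plunger on the gauge's -x side. A plunger that is no longer sprung gives way for good when the gauge is pushed or turned off its own axis sideways by some millimetres, which makes the width too small; turn about the gauge's axis, lift straight up
- heater: white dry-block heater, 260 mm (x) by 230 mm (y), z up, deck 84 mm above the bench; fixed. Origin: centre of its underside; control panel on its -x side. Two aluminium blocks, 112 (x) by 88 mm (y), are wedged rigidly in it behind the panel: at y = -48 mm one with twenty 11 mm tube holes, 10 mm above the deck; at y = +48 mm the one with the large well (see well_axis)
- well_axis (a point): point of the heater on the upright axis of the large round well (44 mm in diameter, 46 mm deep), at deck height, 84 mm above the bench: 46 mm along the heater's x and 48 mm along its y from its centre. The flat top of the well's block is higher than this point by anything from 3 to 25 mm, differently each time and not measured: the foot bar finds it by touch
- foot_bar: the gauge's steel foot bar, fixed to the gauge, 24 x 76 mm, 8 mm thick, long side along its y; origin at the centre of its underside, same frame as the gauge's. It bears on the block, or on the stand, when the gauge is seated
- rest_top (a point): centre of the opening in the top of the gauge's stand: a fixed black plastic block 86 mm (x) by 92 mm (y), 45 mm tall, with a rectangular opening right through it, 64 mm along this frame's x by 44 mm along y. The gauge hangs in it by its foot bar: bar along y, plungers along x; z up
There are look-alikes about, which are no part of the job. Of the things that look like the part that bears rest_top, the largest one is meant.

How it is judged (in metres and radians):
On the way, in this order (a step that is already met when the one before it is completed fails the run):
1. the gauge is seated in the well, foot bar flat on the block, plungers still locked in (contact force between foot_bar and heater above 0.5 N and horizontal distance between gauge and well_axis below 0.008 m and angle between gauge's own z axis and vertical below 0.07 rad and distance between tip_a and tip_b below 0.0415 m), for 0.2 s.
2. seated in the well, the thumb-turn is loosened and the plungers stand out against the wall (contact force between foot_bar and heater above 0.5 N and horizontal distance between gauge and well_axis below 0.008 m and angle between gauge's own z axis and vertical below 0.07 rad and value of joint lock_knob above 0.5 rad and distance between tip_a and tip_b above 0.0425 m), for 0.2 s.
3. still seated in the well, the thumb-turn is tight again (within 0.2 rad of its stop) and the plungers span the bore (contact force between foot_bar and heater above 0.5 N and horizontal distance between gauge and well_axis below 0.008 m and angle between gauge's own z axis and vertical below 0.07 rad and value of joint lock_knob below 0.2 rad and distance between tip_a and tip_b above 0.0425 m), for 0.2 s.
At the end, for the whole second after the job is handed in: The gauge stands released and still in its stand: foot bar flat on the stand's top (within 2 mm), upright (within 0.07 rad), within 12 mm of the opening's centre; its thumb-turn is tight (below 0.2 rad) and its tips are still 44 mm apart, the bore's diameter, within 1.5 mm (distance between tip_a and tip_b between 0.0425 and 0.0455 m and value of joint lock_knob below 0.2 rad and z of gauge in the frame of rest_top between -0.002 and 0.002 m and horizontal distance between gauge and rest_top below 0.012 m and angle between gauge's own z axis and vertical below 0.07 rad and linear speed of gauge below 0.01 m/s and contact force between gauge and the fingers below 0.1 N); the robot touches nothing.
It fails at once if the gauge is pressed against the heater or its blocks with more than 20 N (contact force between gauge and heater above 20 N).
It fails at once if a bystander is moved more than 15 mm (distance of any of small_gauge, micrometer, pipette, reservoir, bottle, tube_rack, tip_box from where it was at the start of the episode above 0.015 m).
It also fails if it takes over 72 s, if anything falls off the work surface, if the arm or the gripper's body presses on something with over 40 N, if the wrist force passes 120 N, or if a joint passes its speed limit or range.

## Working session

There is one attempt and no reset: what is moved stays moved. The work goes in short steps, Python scripts to look and compute and a tool call to move; the robot and the scene stay as the last step left them, time stands still between calls to the robot, and variables do not carry over. Pictures are saved under pics/ and viewed, at most 12 in all, crops included, and the job is handed in when it is done.

Besides the shell and the picture viewer there is one more tool, called after ">>>" as name([rows], argument=value, ...), one row to a line, values as JSON. play_rows: Moves the arm, as the interface text tells. Its arguments: {"type":"object","properties":{"steps":{"type":"array","items":{"type":"array","items":{"type":"array","items":{"type":"number"}}}},"force":{"type":"number"}},"required":["steps"]}

```bash
mkdir -p pics; ls; cat > h.py <<'E'
import numpy as np, cv2
from cell import *
def cam(n):
    d=read_camera(n); return d['frame'],np.array(d['intrinsics']),np.array(d['view'])
def proj(P,K,V):
    P=np.atleast_2d(P); c=P@V[:3,:3].T+V[:3,3]; c=c*[1,-1,-1]; q=c@K.T; return q[:,:2]/q[:,2:]
def ray(uv,z,K,V):
    uv=np.atleast_2d(uv); d=np.c_[uv,np.ones(len(uv))]@np.linalg.inv(K).T*[1,-1,-1]
    R=V[:3,:3]; o=-R.T@V[:3,3]; w=d@R; return o+w*((z-o[2])/w[:,2:])
E
python3 - <<'E'
from h import *
ims=[]
for n in ('scene','top'):
    f,K,V=cam(n); ims.append(f); print(n,K.tolist(),(-V[:3,:3].T@V[:3,3]).round(3))
    cv2.imwrite(f'pics/{n}0.png',cv2.resize(f[:,:,::-1],(800,600),interpolation=cv2.INTER_CUBIC))
    for o in ('gauge','lock_knob','heater','rest_top','foot_bar'):
        for s in silhouettes(n,o)[:4]: print(n,o,round(s['p'],2),np.round(s['extent'],0))
print(get_obs())
E
```

```text
pics
scene [[461.8027557617403, 0.0, 244.44758849847184], [0.0, 461.8027557617403, 194.51992152618578], [0.0, 0.0, 1.0]] [ 1.088 -0.361  0.75 ]
scene gauge 0.79 [124. 202. 165. 263.]
scene lock_knob 0.63 [126. 204. 147. 229.]
scene heater 0.69 [263. 170. 432. 314.]
scene rest_top 0.93 [ 71. 217. 112. 247.]
scene rest_top 0.81 [183. 271. 217. 313.]
scene rest_top 0.72 [116. 229. 176. 287.]
scene foot_bar 0.89 [123. 238. 163. 260.]
top [[473.4376144927213, 0.0, 262.2870098668798], [0.0, 473.4376144927213, 196.52979016348047], [0.0, 0.0, 1.0]] [ 0.333 -0.044  1.394]
top gauge 0.49 [324. 202. 347. 216.]
top lock_knob 0.53 [334. 196. 345. 212.]
top heater 0.93 [153. 108. 239. 206.]
top rest_top 0.79 [347. 244. 374. 261.]
top rest_top 0.64 [313. 189. 351. 223.]
top rest_top 0.6 [296. 155. 321. 176.]
top rest_top 0.57 [337. 200. 344. 212.]
top foot_bar 0.55 [321. 202. 346. 216.]
{'time_s': 0.6, 'qpos': array([-62.27477007,  18.3900373 ,  -4.01766255,  83.10917072,
         1.29609144,  78.540749  ,  -3.25906565]), 'joint_velocities': array([-0.09500507, -0.05161997, -0.05944808,  0.09045577,  0.0690583 ,
        0.00974478,  0.02163707]), 'effort': array([-8.64580898e-05, -4.90796471e+01, -4.02713483e-01, -3.12613785e+01,
       -6.36325381e-02,  3.38567735e-02,  6.27222178e-06]), 'tool_pos': array([0.29427975, 0.57957867, 0.22259393]), 'tool_rot': array([1.79994754e+02, 3.40810028e-03, 1.53086236e+02]), 'force': array([-0.6765294 , -0.2978302 , -1.24141124]), 'wrist_torque': array([ 0.03715957, -0.03861753, -0.05362737]), 'grasp_force': 0.0, 'grip_width': 0.08716424394310958}
```

View images.

View pics/scene0.png

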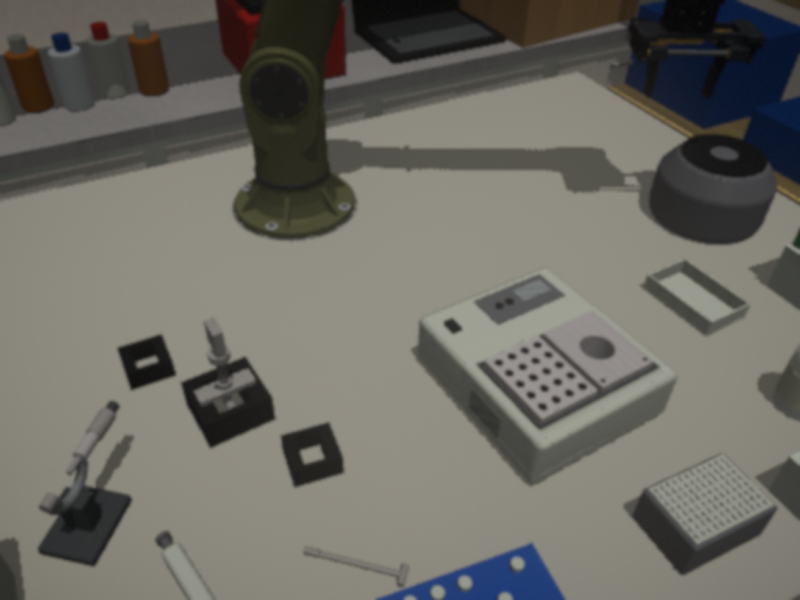

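View pics/top0.png

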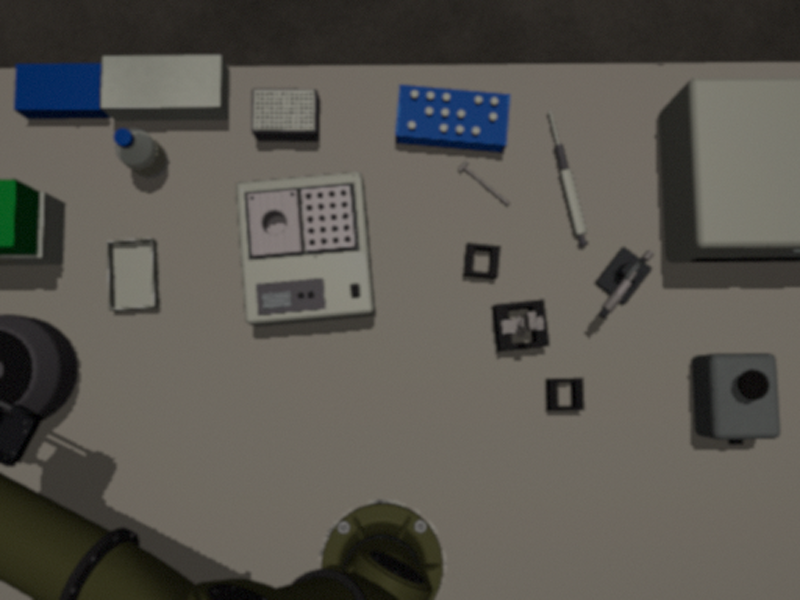

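The scene view shows the gauge (≈220,370 of 800x600) in the largest black stand at (228,398), with smaller look-alike stands at (147,360) and (312,455), and the heater's well at (597,347). The top view has the stand at (520,326) and the well at (275,222).

```bash
cat > fit.py <<'E'
from h import *
from scipy.optimize import minimize
def box(p,lo,hi):
    x,y,a=p; c,s=np.cos(a),np.sin(a)
    q=np.array([[i,j,k] for i in(lo[0],hi[0]) for j in(lo[1],hi[1]) for k in(lo[2],hi[2])])
    return np.c_[x+c*q[:,0]-s*q[:,1],y+s*q[:,0]+c*q[:,1],q[:,2]]
S=4
def hullmask(uv):
    m=np.zeros((384*S,512*S),np.uint8); h=cv2.convexHull(((uv+.5)*S).astype(np.int32)); cv2.fillConvexPoly(m,h,1); return m
def fitbox(masks,p0,lo,hi):
    # masks: list of (boolmask,K,V)
    T=[]
    for m,K,V in masks:
        ys,xs=np.nonzero(m); 
        pts=np.r_[np.c_[xs-.5,ys-.5],np.c_[xs+.5,ys+.5],np.c_[xs-.5,ys+.5],np.c_[xs+.5,ys-.5]]
        T.append((hullmask(pts),K,V))
    def cost(p):
        c=0
        for t,K,V in T:
            g=hullmask(proj(box([p[0],p[1],p[2]],lo,hi),K,V)); c+=1-(t&g).sum()/(t|g).sum()
        return c
    best=min((minimize(cost,[p0[0],p0[1],a],method='Nelder-Mead',options=dict(initial_simplex=[[p0[0],p0[1],a],[p0[0]+.02,p0[1],a],[p0[0],p0[1]+.02,a],[p0[0],p0[1],a+.15]],xatol=1e-4,fatol=1e-4)) for a in p0[2]),key=lambda r:r.fun)
    return best.x,best.fun
E
python3 - <<'E'
from fit import *
C={n:cam(n) for n in('scene','top')}
def sil(n,o,ext):
    b=[s for s in silhouettes(n,o) if np.abs(np.array(s['extent'])-ext).max()<12]
    return (b[0]['pixels'],)+C[n][1:]
h=[sil('scene','heater',[263,170,432,314]),sil('top','heater',[153,108,239,206])]
c=ray([[196,157]],.084,*C['top'][1:])[0]
for hh in (h,h[:1],h[1:]):
    p,f=fitbox(hh,[c[0],c[1],[-.1,.1]],[-.13,-.115,0],[.13,.115,.084]); print('heater',p,f)
    a=p[2]; print(' well',p[0]+np.cos(a)*.046-np.sin(a)*.048,p[1]+np.sin(a)*.046+np.cos(a)*.048)
s=[sil('scene','rest_top',[116,229,176,287]),sil('top','rest_top',[313,189,351,223])]
c=ray([[332,206]],.045,*C['top'][1:])[0]
for ss in (s,s[:1],s[1:]): print('stand',fitbox(ss,[c[0],c[1],[-.1,.1]],[-.043,-.046,0],[.043,.046,.045]))
for n in C:
    for o in('foot_bar','lock_knob'):
        for q in silhouettes(n,o)[:2]:
            y,x=np.nonzero(q['pixels']); print(n,o,q['p'],x.mean(),y.mean(), ray([[x.mean(),y.mean()]],.053 if o=='foot_bar' else .145,*C[n][1:]))
# well: dark blob
for n,(u,v) in dict(scene=(382,222),top=(176,142)).items():
    im=C[n][0]; r=24
    cr=cv2.resize(im[v-r:v+r,u-r:u+r],(400,400),interpolation=cv2.INTER_CUBIC)
    cv2.imwrite(f'pics/w_{n}.png',cr[:,:,::-1])
    u,v=dict(scene=(140,240),top=(333,208))[n];r=36
    cr=cv2.resize(im[v-r:v+r,u-r:u+r],(400,400),interpolation=cv2.INTER_CUBIC)
    cv2.imwrite(f'pics/g_{n}.png',cr[:,:,::-1])
L=lambda s:np.hstack([cv2.imread(f'pics/{s}_scene.png'),cv2.imread(f'pics/{s}_top.png')])
o=np.vstack([L('w'),L('g')]); cv2.imwrite('pics/crop1.png',cv2.resize(o,(600,600)))
E
```

```text
heater [0.57410047 0.13286368 0.07240982] 0.060355324705119395
 well 0.6165072984023884 0.18406583802159004
heater [0.57301373 0.13708906 0.08547888] 0.030385558106057697
 well 0.6147477908973782 0.18884105347323626
heater [0.57516917 0.13271145 0.07416637] 0.025385698590285166
 well 0.6174859896856374 0.18398802111861115
stand (array([ 0.43322936, -0.2606808 ,  0.09122072]), np.float64(0.0974614962464816))
stand (array([ 0.43375026, -0.26063155,  0.10668303]), np.float64(0.0271770024091168))
stand (array([ 0.43247879, -0.26041275,  0.07574153]), np.float64(0.06407917288660359))
scene foot_bar 0.93 144.36290322580646 247.7258064516129 [[ 0.43776615 -0.26039946  0.053     ]]
scene lock_knob 0.74 137.26511627906976 215.40465116279069 [[ 0.43900733 -0.26150132  0.145     ]]
scene lock_knob 0.25 141.55513784461152 237.11904761904762 [[ 0.49673902 -0.27067334  0.145     ]]
```

View pics/crop1.png

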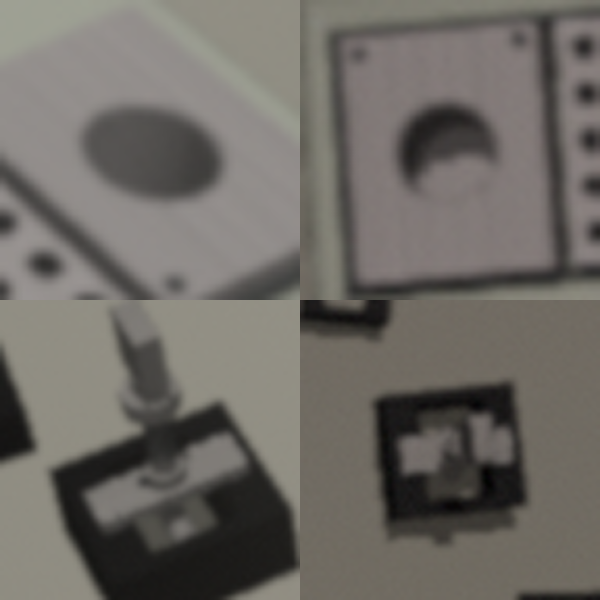

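>>> play_rows([
  [[-0.04,-0.0223,-0.0037,0,0,0,0.087],[-0.04,-0.0223,-0.0037,0,0,0,0.087],[-0.04,-0.0223,-0.0037,0,0,0,0.087],[-0.04,-0.0223,-0.0037,0,0,0,0.087],[-0.04,-0.0223,-0.0037,0,0,0,0.087],[-0.04,-0.0223,-0.0037,0,0,0,0.087],[-0.04,-0.0223,-0.0037,0,0,0,0.087],[-0.04,-0.0223,-0.0037,0,0,0,0.087],[-0.04,-0.0223,-0.0037,0,0,0,0.087],[-0.04,-0.0223,-0.0037,0,0,0,0.087]],
])

```text
time_s: 2.1
tool_pos: [0.5508, 0.1981, 0.2601]
tool_rot: [180.0, 0.0, 153.1]
force: [1.1, 0.3, 0.5]
grip_width: 0.087
grasp_force: 0.0
```

>>> play_rows([
  [[0,0,0,0,0,0.14,0.087],[0,0,0,0,0,0.14,0.087],[0,0,0,0,0,0.14,0.087],[0,0,0,0,0,0.14,0.087],[0,0,0,0,0,0.14,0.087],[0,0,0,0,0,0.14,0.087],[0,0,0,0,0,0.14,0.087],[0,0,0,0,0,0.14,0.087],[0,0,0,0,0,0.14,0.087],[0,0,0,0,0,0.14,0.087]],
])

```text
time_s: 3.1
tool_pos: [0.55, 0.1997, 0.2597]
tool_rot: [180.0, -0.0, 72.5]
force: [0.4, -0.3, -0.3]
grip_width: 0.0868
grasp_force: 0.0
```

```bash
python3 - <<'E'
from h import *
from scipy.optimize import least_squares
C={n:cam(n) for n in('scene','top')}
def tri(a,b):
    f=lambda P:np.r_[(proj(P,*C['scene'][1:])-a)[0],(proj(P,*C['top'][1:])-b)[0]]
    r=least_squares(f,[.5,0,.1]); return r.x,r.fun
print('well top',tri([381.8,222.0],[175.0,142.0]))
print(get_obs()['qpos'],get_obs()['tool_pos'],get_obs()['tool_rot'])
E
```

```text
well top (array([0.61773896, 0.18546252, 0.09258964]), array([ 0.12314289, -0.01214872,  0.14134635,  0.10114872]))
[-39.18782541   9.57565474  18.96525126  90.25842182  -3.14062134
  80.675508   -37.10669519] [0.5500039  0.19970825 0.25966388] [ 1.79988034e+02 -9.22199985e-03  7.28530635e+01]
```

>>> play_rows([
  [[0,0,0,0,0,0.131,0.087],[0,0,0,0,0,0.131,0.087],[0,0,0,0,0,0.131,0.087],[0,0,0,0,0,0.131,0.087],[0,0,0,0,0,0.131,0.087],[0,0,0,0,0,0.131,0.087],[0,0,0,0,0,0.131,0.087],[0,0,0,0,0,0.131,0.087],[0,0,0,0,0,0.131,0.087]],
])

```text
time_s: 4.1
tool_pos: [0.55, 0.1997, 0.2596]
tool_rot: [-180.0, -0.0, 5.2]
force: [-0.2, -0.1, -0.5]
grip_width: 0.0871
grasp_force: 0.0
```

>>> play_rows([
  [[-0.0154,0.0449,0,0,0,0,0.087],[-0.0154,0.0449,0,0,0,0,0.087],[-0.0154,0.0449,0,0,0,0,0.087],[-0.0154,0.0449,0,0,0,0,0.087],[-0.0154,0.0449,0,0,0,0,0.087],[-0.0154,0.0449,0,0,0,0,0.087],[-0.0154,0.0449,0,0,0,0,0.087],[-0.0154,0.0449,0,0,0,0,0.087],[-0.0154,0.0449,0,0,0,0,0.087],[-0.0154,0.0449,0,0,0,0,0.087],[0,0,0,0,0,0,0.087]],
])

```text
time_s: 5.2
tool_pos: [0.4349, -0.2694, 0.2604]
tool_rot: [179.8, -0.0, 4.8]
force: [0.6, -0.4, -0.1]
grip_width: 0.087
grasp_force: 0.0
```

```bash
python3 - <<'E'
from h import *
o=get_obs(); print(o['qpos'],o['tool_pos'],o['tool_rot'])
C={n:cam(n) for n in('scene','top')}
T=o['tool_pos']
ims=[]
for n in C:
    f,K,V=C[n]; print(n,proj([T],K,V)); u,v=proj([[T[0],T[1],.16]],K,V)[0].astype(int); r=48
    im=f.copy()
    for z in (.08,.1,.144,.157): 
        p=proj([[T[0],T[1],z]],K,V)[0]; im[int(round(p[1])),int(round(p[0]))]=[255,0,0]
    ims.append(cv2.resize(im[v-r:v+r,u-r:u+r],(400,400),interpolation=cv2.INTER_NEAREST))
cv2.imwrite('pics/c2.png',np.hstack(ims)[:,:,::-1])
E
```

```text
[-21.16805278  -1.41410693  49.69253188 100.78200676   1.24164385
  80.01161807 -56.87165013] [ 0.43486887 -0.26940901  0.26035985] [ 1.79811396e+02 -2.37758983e-02  4.82543254e+00]
scene [[122.15236061 166.89166092]]
top [[351.63918384 199.98266654]]
```

View pics/c2.png

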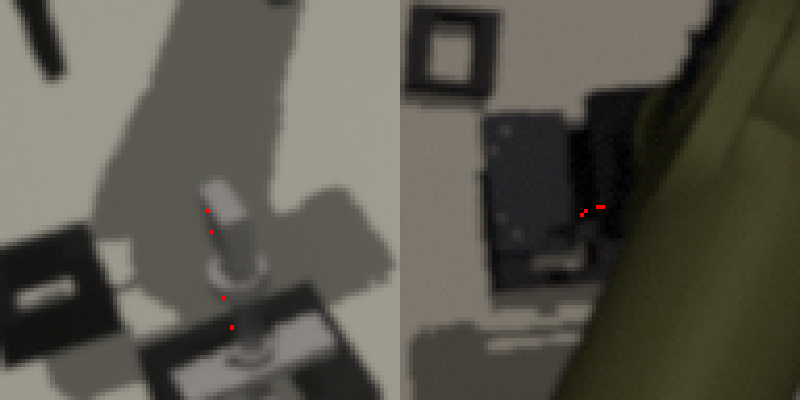

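>>> play_rows([
  [[0,0,0,0,0,0,0.087],[0,0,0,0,0,0,0.087]],
])

```text
time_s: 5.5
tool_pos: [0.439, -0.26, 0.2594]
tool_rot: [-180.0, 0.0, 5.6]
force: [-0.0, 0.6, 0.4]
grip_width: 0.0872
grasp_force: 0.0
```

```bash
python3 - <<'E'
from h import *
o=get_obs(); print(o['tool_pos'],o['tool_rot'],o['joint_velocities'])
f,K,V=cam('scene')
b=silhouettes('scene','lock_knob')[0]; ys,xs=np.nonzero(b['pixels']); print(b['p'],b['extent'])
# orientation of blade & foot bar: top-face edges at z .157 / bar corners at z .053
h=ray(np.array([[200,185],[218,180],[246,213],[236,222]])/400*96+np.array([0,0]),.157,K,V)
q=silhouettes('scene','foot_bar')[0]; r=cv2.minAreaRect(np.argwhere(q['pixels'])[:,::-1].astype(np.float32)); bp=cv2.boxPoints(r); w=ray(bp,.053,K,V); print(q['p'],w.round(4).tolist(), w.mean(0))
im=cv2.resize(f[195:275,90:190],(800,640),interpolation=cv2.INTER_CUBIC)[:600]; cv2.imwrite('pics/c3.png',im[:,:,::-1])
E
```

```text
[ 0.43900443 -0.2599766   0.25943215] [-1.79971529e+02  1.71909098e-03  5.55295155e+00] [-0.08664815  0.0137905   0.20405437 -0.06166789  0.22885353 -0.02328478
 -0.25778975]
0.55 [128.6, 203.6, 143.5, 229.2]
0.77 [[0.4241, -0.2996, 0.053], [0.4149, -0.2215, 0.053], [0.447, -0.2227, 0.053], [0.4549, -0.299, 0.053]] [ 0.43521835 -0.26072471  0.053     ]
```

View pics/c3.png

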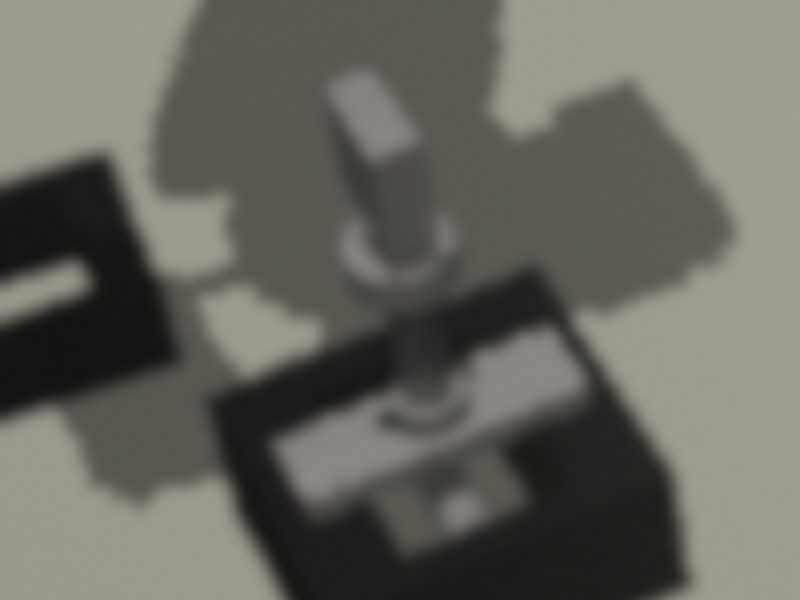

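The blade's top face has corners at (330,88),(372,70),(418,138),(375,160) of this 8x crop; the foot bar's top runs from (272,440) to (548,330), centred in the stand.

```bash
python3 - <<'E'
from h import *
f,K,V=cam('scene')
c=lambda a:np.array(a)/8+[89.5,194.5]
b=ray(c([[330,88],[372,70],[418,138],[375,160]]),.157,K,V)[:,:2]; print(b.mean(0),b.round(4).tolist())
d=(b[2]+b[3]-b[0]-b[1])/2; print('len',np.hypot(*d),'yaw',np.degrees(np.arctan2(d[1],d[0])))
b=ray(c([[272,440],[548,330]]),.053,K,V)[:,:2]; d=b[1]-b[0]; print(b,np.hypot(*d),'bar yaw',np.degrees(np.arctan2(d[1],d[0]))-90)
E
```

```text
[ 0.43343434 -0.26008817] [[0.4204, -0.2668], [0.4186, -0.2561], [0.446, -0.2532], [0.4488, -0.2643]]
len 0.028083188205165702 yaw 5.558100462674319
[[ 0.42403119 -0.29937934]
 [ 0.41806363 -0.2252153 ]] 0.07440373636067861 bar yaw 4.600354988109629
```

>>> play_rows([
  [[-0.0056,-0.0004,0.019,0,0,0,0.087],[0,0,0.019,0,0,0,0.087],[0,0,0.019,0,0,0,0.087],[0,0,0.019,0,0,0,0.087],[0,0,0.019,0,0,0,0.087],[0,0,0.019,0,0,0,0.087],[0,0,0.019,0,0,0,0.087],[0,0,0,0,0,0,0.06],[0,0,0,0,0,0,0.03],[0,0,0,0,0,0,0.022]],
], force=30)

```text
time_s: 6.7
tool_pos: [0.4335, -0.2621, 0.1276]
tool_rot: [180.0, -0.1, 5.3]
force: [-0.0, 0.4, -0.4]
grip_width: 0.0708
grasp_force: 0.0
```

>>> play_rows([
  [[0,0,0,0,0,0,0.02],[0,0,0,0,0,0,0.015],[0,0,0,0,0,0,0.008],[0,0,0,0,0,0,0.005],[0,0,0,0,0,0,0.005],[0,0,0,0,0,0,0.005],[0,0,0,0,0,0,0.005]],
], force=30)

```text
time_s: 7.4
tool_pos: [0.4327, -0.2617, 0.1266]
tool_rot: [-180.0, -0.0, 5.3]
force: [-0.0, 1.7, 1.6]
grip_width: 0.015
grasp_force: 1.0
```

>>> play_rows([
  [[0,0,0,0,0,0,0.005],[0,0,0,0,0,0,0.005],[0,0,0,0,0,0,0.005],[0,0,0,0,0,0,0.005]],
], force=30)

```text
time_s: 7.8
tool_pos: [0.4324, -0.2618, 0.1263]
tool_rot: [-180.0, 0.0, 5.3]
force: [0.1, -0.1, -2.8]
grip_width: 0.0127
grasp_force: 30.0
```

>>> play_rows([
  [[0,0,-0.005,0,0,0,0.005],[0,0,-0.015,0,0,0,0.005],[0,0,-0.02,0,0,0,0.005],[0,0,-0.02,0,0,0,0.005],[0,0,-0.02,0,0,0,0.005],[0,0,-0.02,0,0,0,0.005],[0,0,-0.02,0,0,0,0.005],[0,0,-0.02,0,0,0,0.005],[0,0,-0.015,0,0,0,0.005],[0,0,-0.005,0,0,0,0.005],[0,0,0,0,0,0,0.005],[0,0,0,0,0,0,0.005]],
])

```text
time_s: 9.0
tool_pos: [0.4322, -0.2617, 0.2858]
tool_rot: [-180.0, 0.1, 5.3]
force: [-0.2, 0.1, -2.7]
grip_width: 0.0125
grasp_force: 30.0
```

>>> play_rows([
  [[0.006,-0.0114,0,0,0,0,0.005],[0.012,-0.0228,0,0,0,0,0.005],[0.012,-0.0228,0,0,0,0,0.005],[0.012,-0.0228,0,0,0,0,0.005],[0.012,-0.0228,0,0,0,0,0.005],[0.012,-0.0228,0,0,0,0,0.005],[0.012,-0.0228,0,0,0,0,0.005],[0.012,-0.0228,0,0,0,0,0.005],[0.012,-0.0228,0,0,0,0,0.005],[0.012,-0.0228,0,0,0,0,0.005]],
])

```text
time_s: 10.0
tool_pos: [0.526, -0.0332, 0.2855]
tool_rot: [-180.0, 0.1, 5.4]
force: [0.9, -0.4, -3.1]
grip_width: 0.0129
grasp_force: 30.0
```

>>> play_rows([
  [[0.012,-0.0228,0,0,0,0,0.005],[0.012,-0.0228,0,0,0,0,0.005],[0.012,-0.0228,0,0,0,0,0.005],[0.012,-0.0228,0,0,0,0,0.005],[0.012,-0.0228,0,0,0,0,0.005],[0.012,-0.0228,0,0,0,0,0.005],[0.012,-0.0228,0,0,0,0,0.005],[0.012,-0.0228,0,0,0,0,0.005],[0.012,-0.0228,0,0,0,0,0.005],[0.0033,-0.0061,0,0,0,0,0.005],[0,0,0,0,0,0,0.005],[0,0,0,0,0,0,0.005]],
])

```text
time_s: 11.2
tool_pos: [0.6171, 0.184, 0.2861]
tool_rot: [179.9, 0.1, 5.3]
force: [-0.4, -0.5, -2.2]
grip_width: 0.0126
grasp_force: 30.0
```

```bash
python3 - <<'E'
from h import *
o=get_obs(); print(o['tool_pos'],o['tool_rot'],o['qpos'])
T=o['tool_pos']; ims=[]
for n in ('scene','top'):
    f,K,V=cam(n); u,v=proj([[T[0],T[1],.16]],K,V)[0].astype(int); r=40
    print(n,u,v,proj([[T[0],T[1],T[2]-.0813]],K,V), [s['extent'] for s in silhouettes(n,'foot_bar')[:1]])
    ims.append(cv2.resize(f[v-r:v+r,u-r:u+r],(400,400),interpolation=cv2.INTER_CUBIC))
cv2.imwrite('pics/c4.png',np.hstack(ims)[:,:,::-1])
E
```

```text
[0.61709503 0.18398006 0.2861099 ] [1.79917498e+02 5.92161187e-02 5.25499687e+00] [-41.37799816  17.57252747  29.00757575  79.29115738  -8.37328145
  85.34912959 -97.56753943]
scene 388 197 [[393.2894966  179.15835594]] [[373.6, 166.8, 411.5, 189.6]]
top 171 136 [[168.01407421 132.9751701 ]] [[157.7, 129.6, 179.1, 141.9]]
```

View pics/c4.png

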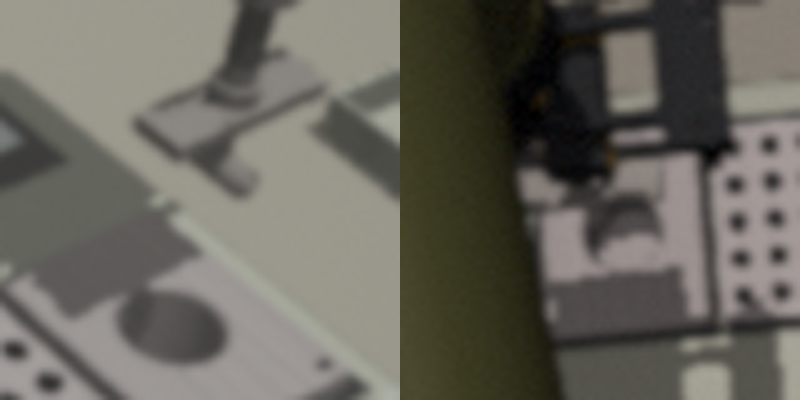

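The scene view shows the gauge hanging plumb above and behind the well (well at (172,327) in the left crop); the top view is mostly hidden by the arm. I go lower for the close look.

>>> play_rows([
  [[0,0,0.01,0,0,0,0.005],[0,0,0.012,0,0,0,0.005],[0,0,0.012,0,0,0,0.005],[0,0,0.012,0,0,0,0.005],[0,0,0.012,0,0,0,0.005],[0,0,0.008,0,0,0,0.005],[0,0,0.004,0,0,0,0.005],[0,0,0,0,0,0,0.005],[0,0,0,0,0,0,0.005]],
])

```text
time_s: 12.3
tool_pos: [0.6177, 0.1852, 0.2171]
tool_rot: [-180.0, -0.1, 5.3]
force: [0.5, 0.2, -2.5]
grip_width: 0.013
grasp_force: 30.0
```

```bash
python3 - <<'E'
from h import *
o=get_obs(); print(o['tool_pos'],o['tool_rot'])
T=o['tool_pos']; a=np.radians(o['tool_rot'][2]); X=np.array([np.cos(a),np.sin(a),0]);Y=np.array([-np.sin(a),np.cos(a),0])
f,K,V=cam('scene'); u,v=proj([[T[0],T[1],.11]],K,V)[0].astype(int); r=38; s=600/(2*r)
F=np.array([T[0],T[1],T[2]-.0813])
im=cv2.resize(f[v-r:v+r,u-r:u+r],(600,600),interpolation=cv2.INTER_CUBIC)
q=lambda P:np.round(((proj(P,K,V)-[u-r,v-r]+.5)*s)).astype(np.int32)
bar=[F+X*i+Y*j+[0,0,.008] for i,j in((.012,.038),(.012,-.038),(-.012,-.038),(-.012,.038))]
cv2.polylines(im,[q(bar)],True,(255,0,0),1)
t=np.linspace(0,6.3,60)
for R in(.0048,): cv2.polylines(im,[q([F+X*.0195+Y*R*np.cos(k)+[0,0,-.024+R*np.sin(k)] for k in t])],True,(255,0,0),1)
for w,c in (((.6175,.184,.0926),(0,255,0)),): cv2.polylines(im,[q([np.array(w)+[.022*np.cos(k),.022*np.sin(k),0] for k in t])],True,c,1)
print(u,v,s); cv2.imwrite('pics/c5.png',im[:,:,::-1])
E
```

```text
[0.61768948 0.185171   0.2170633 ] [-1.79989736e+02 -5.32663541e-02  5.31741808e+00]
383 215 7.894736842105263
```

View pics/c5.png

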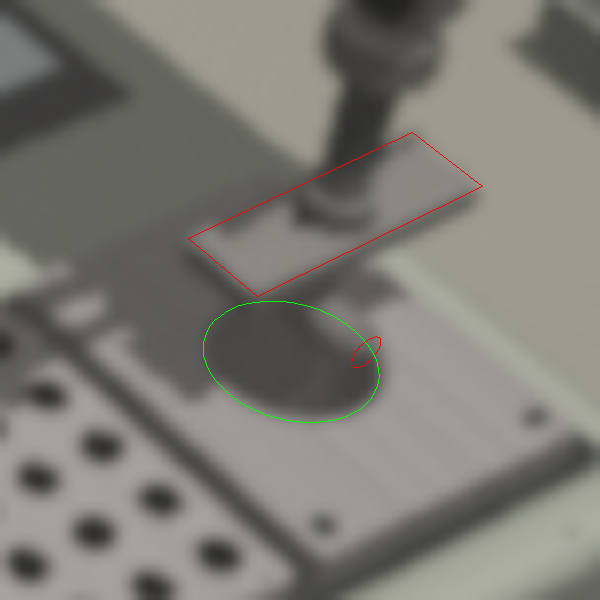

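The projected bar (red) falls on the real foot bar and the projected well (green) on the real rim at (290,362), so the gauge is lined up. I lower it by feel.

>>> play_rows([
  [[0,0,0.002,0,0,0,0.005],[0,0,0.002,0,0,0,0.005],[0,0,0.002,0,0,0,0.005],[0,0,0.001,0,0,0,0.005],[0,0,0.001,0,0,0,0.005],[0,0,0.001,0,0,0,0.005],[0,0,0.001,0,0,0,0.005],[0,0,0.001,0,0,0,0.005]],
])

```text
time_s: 13.15
tool_pos: [0.6174, 0.1851, 0.2055]
tool_rot: [-180.0, -0.0, 5.3]
force: [-0.2, 0.2, -2.8]
grip_width: 0.0128
grasp_force: 30.0
```

>>> play_rows([
  [[0,0,0.001,0,0,0,0.005],[0,0,0.001,0,0,0,0.005],[0,0,0.001,0,0,0,0.005],[0,0,0,0,0,0,0.005]],
])

```text
time_s: 13.55
tool_pos: [0.6172, 0.1851, 0.2024]
tool_rot: [180.0, 0.0, 5.3]
force: [0.2, 0.1, -3.6]
grip_width: 0.0124
grasp_force: 30.0
```

>>> play_rows([
  [[0,0,0.001,0,0,0,0.005],[0,0,0.001,0,0,0,0.005],[0,0,0.001,0,0,0,0.005],[0,0,0,0,0,0,0.005]],
])

```text
time_s: 13.95
tool_pos: [0.6172, 0.1851, 0.1994]
tool_rot: [180.0, 0.0, 5.3]
force: [0.0, -0.7, -3.2]
grip_width: 0.0126
grasp_force: 30.0
```

>>> play_rows([
  [[0,0,0.001,0,0,0,0.005],[0,0,0.001,0,0,0,0.005],[0,0,0.001,0,0,0,0.005],[0,0,0.001,0,0,0,0.005],[0,0,0,0,0,0,0.005]],
])

```text
time_s: 14.45
tool_pos: [0.6172, 0.1851, 0.1954]
tool_rot: [180.0, 0.0, 5.3]
force: [-0.0, -0.2, -2.5]
grip_width: 0.0128
grasp_force: 30.0
```

>>> play_rows([
  [[0,0,0.001,0,0,0,0.005],[0,0,0.001,0,0,0,0.005],[0,0,0.001,0,0,0,0.005],[0,0,0.001,0,0,0,0.005],[0,0,0,0,0,0,0.005]],
])

```text
time_s: 14.95
tool_pos: [0.6172, 0.1852, 0.1914]
tool_rot: [-180.0, 0.0, 5.3]
force: [0.2, -0.2, -2.9]
grip_width: 0.0131
grasp_force: 30.0
```

>>> play_rows([
  [[0,0,0.001,0,0,0,0.005],[0,0,0.001,0,0,0,0.005],[0,0,0.001,0,0,0,0.005],[0,0,0.001,0,0,0,0.005],[0,0,0,0,0,0,0.005]],
])

```text
time_s: 15.45
tool_pos: [0.6172, 0.1852, 0.1874]
tool_rot: [180.0, 0.0, 5.3]
force: [0.2, 0.8, -2.7]
grip_width: 0.0125
grasp_force: 30.0
```

>>> play_rows([
  [[0,0,0.001,0,0,0,0.005],[0,0,0.001,0,0,0,0.005],[0,0,0.001,0,0,0,0.005],[0,0,0.001,0,0,0,0.005],[0,0,0,0,0,0,0.005]],
])

```text
time_s: 15.95
tool_pos: [0.6172, 0.1851, 0.1834]
tool_rot: [180.0, 0.0, 5.3]
force: [-0.2, 0.3, -2.8]
grip_width: 0.0126
grasp_force: 30.0
```

>>> play_rows([
  [[0,0,0.001,0,0,0,0.005],[0,0,0.001,0,0,0,0.005],[0,0,0.001,0,0,0,0.005],[0,0,0,0,0,0,0.005]],
])

```text
time_s: 16.35
tool_pos: [0.6172, 0.1851, 0.1804]
tool_rot: [180.0, 0.0, 5.3]
force: [-0.2, 0.9, -3.0]
grip_width: 0.0126
grasp_force: 30.0
```

>>> play_rows([
  [[0,0,0.001,0,0,0,0.005],[0,0,0.001,0,0,0,0.005],[0,0,0,0,0,0,0.005]],
])

```text
time_s: 16.65
tool_pos: [0.6172, 0.1852, 0.1784]
tool_rot: [180.0, 0.0, 5.3]
force: [0.1, -0.4, -2.9]
grip_width: 0.0123
grasp_force: 30.0
```

>>> play_rows([
  [[0,0,0.001,0,0,0,0.005],[0,0,0.001,0,0,0,0.005],[0,0,0,0,0,0,0.005]],
])

```text
time_s: 16.95
tool_pos: [0.6172, 0.1851, 0.1764]
tool_rot: [180.0, 0.0, 5.3]
force: [0.5, -0.7, -3.1]
grip_width: 0.0131
grasp_force: 30.0
```

>>> play_rows([
  [[0,0,0.001,0,0,0,0.005],[0,0,0,0,0,0,0.005]],
])

```text
time_s: 17.15
tool_pos: [0.6173, 0.1852, 0.1755]
tool_rot: [-180.0, -0.0, 5.3]
force: [0.6, -0.5, -1.9]
grip_width: 0.0126
grasp_force: 30.0
```

>>> play_rows([
  [[0,0,0.0007,0,0,0,0.005],[0,0,0,0,0,0,0.005]],
])

```text
time_s: 17.35
tool_pos: [0.6174, 0.1853, 0.1754]
tool_rot: [-180.0, -0.0, 5.3]
force: [-0.7, -0.4, -0.0]
grip_width: 0.0128
grasp_force: 30.0
```

>>> play_rows([
  [[0,0,0.0007,0,0,0,0.005],[0,0,0,0,0,0,0.005],[0,0,0,0,0,0,0.005]],
])

```text
time_s: 17.65
tool_pos: [0.6176, 0.1854, 0.1752]
tool_rot: [-180.0, -0.1, 5.3]
force: [-2.4, -0.3, 5.7]
grip_width: 0.0127
grasp_force: 30.0
```

>>> play_rows([
  [[0,0,0.0005,0,0,0,0.005],[0,0,0,0,0,0,0.005],[0,0,0,0,0,0,0.005]],
])

```text
time_s: 17.95
tool_pos: [0.6177, 0.1854, 0.1752]
tool_rot: [-179.9, -0.1, 5.3]
force: [-3.5, 0.4, 7.2]
grip_width: 0.0128
grasp_force: 30.0
```

>>> play_rows([
  [[-0.0006,0,0,0,0,0,0.005],[0,0,0,0,0,-0.05,0.005],[0,0,0,0,0,-0.05,0.005],[0,0,0,0,0,-0.05,0.005],[0,0,0,0,0,0,0.005]],
])

```text
time_s: 18.45
tool_pos: [0.6175, 0.1855, 0.1752]
tool_rot: [-180.0, -0.1, 14.0]
force: [-2.5, -0.0, 5.9]
grip_width: 0.0128
grasp_force: 30.0
```

>>> play_rows([
  [[0,0,0.0001,0,0,-0.07,0.005],[0,0,0,0,0,-0.07,0.005],[0,0,0,0,0,-0.07,0.005],[0,0,0,0,0,-0.07,0.005],[0,0,0,0,0,-0.07,0.005],[0,0,0,0,0,0,0.005]],
])

```text
time_s: 19.05
tool_pos: [0.6176, 0.1856, 0.1752]
tool_rot: [180.0, -0.2, 34.1]
force: [-1.1, 0.5, 6.1]
grip_width: 0.0129
grasp_force: 30.0
```

```bash
python3 - <<'E'
from h import *
o=get_obs(); print(o['tool_pos'],o['tool_rot'],o['force'],o['wrist_torque'])
T=o['tool_pos']; f,K,V=cam('scene'); u,v=proj([[T[0],T[1],.11]],K,V)[0].astype(int); r=32
cv2.imwrite('pics/c6.png',cv2.resize(f[v-r:v+r,u-r:u+r],(500,500),interpolation=cv2.INTER_CUBIC)[:,:,::-1])
E
```

```text
[0.61760114 0.18559791 0.17522207] [ 1.79987132e+02 -1.69877535e-01  3.40744793e+01] [-1.07561181  0.45785276  6.07105238] [-0.14388594  0.48415728  0.06818183]
```

View pics/c6.png

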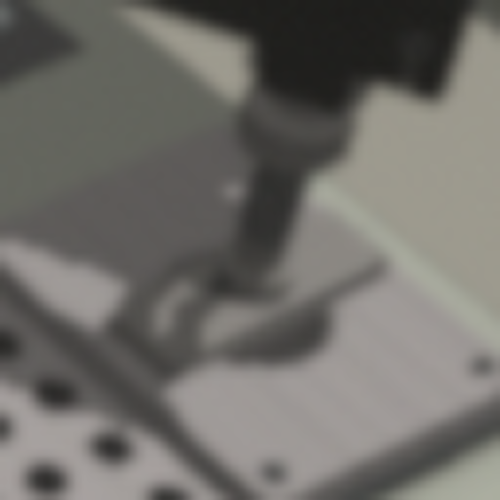

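The bar lies flat across the well and keeps its direction ((165,380) to (385,265)) while the thumb-turn has turned, so only the knob is turning.

>>> play_rows([
  [[0,0,0,0,0,-0.07,0.005],[0,0,0,0,0,-0.07,0.005],[0,0,0,0,0,-0.07,0.005],[0,0,0,0,0,-0.07,0.005],[0,0,0,0,0,-0.07,0.005],[0,0,0,0,0,0,0.005]],
])

```text
time_s: 19.7
tool_pos: [0.6176, 0.1857, 0.1752]
tool_rot: [179.9, -0.2, 54.1]
force: [-0.5, 1.3, 6.3]
grip_width: 0.0126
grasp_force: 30.0
```

>>> play_rows([
  [[0,0,0,0,0,-0.07,0.005],[0,0,0,0,0,-0.07,0.005],[0,0,0,0,0,-0.07,0.005],[0,0,0,0,0,-0.07,0.005],[0,0,0,0,0,-0.06,0.005],[0,0,0,0,0,0,0.005],[0,0,0,0,0,0,0.005],[0,0,0,0,0,0,0.005],[0,0,0,0,0,0,0.005]],
])

```text
time_s: 20.6
tool_pos: [0.6176, 0.1857, 0.1752]
tool_rot: [179.9, -0.1, 73.5]
force: [-2.3, 0.0, 5.1]
grip_width: 0.0127
grasp_force: 30.0
```

>>> play_rows([
  [[0,0,0.0001,0,0,0.07,0.005],[0,0,0,0,0,0.07,0.005],[0,0,0,0,0,0.07,0.005],[0,0,0,0,0,0.07,0.005],[0,0,0,0,0,0.07,0.005],[0,0,0,0,0,0.07,0.005],[0,0,0,0,0,0.07,0.005],[0,0,0,0,0,0.07,0.005],[0,0,0,0,0,0,0.005]],
])

```text
time_s: 21.5
tool_pos: [0.6177, 0.1857, 0.1752]
tool_rot: [179.9, -0.2, 41.4]
force: [-2.2, 0.5, 7.7]
grip_width: 0.0127
grasp_force: 30.0
```

>>> play_rows([
  [[0,0,0,0,0,0.07,0.005],[0,0,0,0,0,0.07,0.005],[0,0,0,0,0,0.07,0.005],[0,0,0,0,0,0.07,0.005],[0,0,0,0,0,0.07,0.005],[0,0,0,0,0,0.07,0.005],[0,0,0,0,0,0.07,0.005],[0,0,0,0,0,0.06,0.005],[0,0,0,0,0,0,0.005],[0,0,0,0,0,0,0.005]],
])

```text
time_s: 22.5
tool_pos: [0.6177, 0.1855, 0.1752]
tool_rot: [-180.0, -0.2, 9.9]
force: [-0.9, 0.2, 7.7]
grip_width: 0.0127
grasp_force: 30.0
```

>>> play_rows([
  [[0,0,0,0,0,0.04,0.005],[0,0,0,0,0,0.04,0.005],[0,0,0,0,0,0,0.005],[0,0,0,0,0,0,0.005],[0,0,0,0,0,0,0.005]],
])

```text
time_s: 23.0
tool_pos: [0.6177, 0.1855, 0.1752]
tool_rot: [-179.9, -0.2, 5.3]
force: [-1.8, 0.7, 6.7]
grip_width: 0.0126
grasp_force: 30.0
```

```bash
python3 - <<'E'
from h import *
o=get_obs(); print(o['tool_pos'],o['tool_rot'],o['force'],o['wrist_torque'])
T=o['tool_pos']; f,K,V=cam('scene'); u,v=proj([[T[0],T[1],.11]],K,V)[0].astype(int); r=32
cv2.imwrite('pics/c7.png',cv2.resize(f[v-r:v+r,u-r:u+r],(500,500),interpolation=cv2.INTER_CUBIC)[:,:,::-1])
E
```

```text
[0.61765726 0.18551957 0.17523025] [-1.79939590e+02 -1.59449011e-01  5.33617401e+00] [-1.83792636  0.67924167  6.67022187] [-0.15182143  0.60804439  0.02621982]
```

View pics/c7.png

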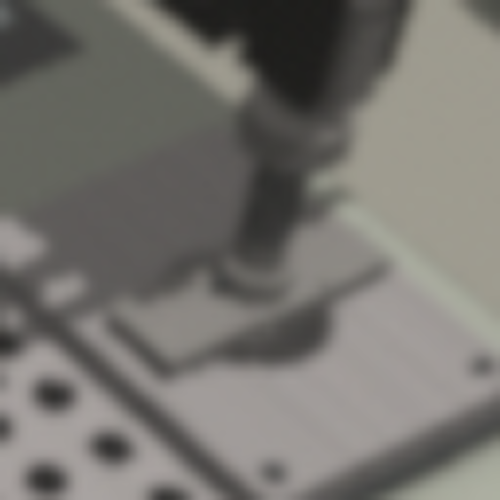

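>>> play_rows([
  [[0.00025,-0.0001,-0.0005,0,0,0,0.005],[0.00025,-0.0001,-0.0005,0,0,0,0.005],[0.00025,-0.0001,-0.0005,0,0,0,0.005],[0.0002,0,-0.0005,0,0,0,0.005],[0,0,0,0,0,0,0.005]],
])

```text
time_s: 23.55
tool_pos: [0.6177, 0.1854, 0.1753]
tool_rot: [180.0, 0.0, 5.3]
force: [-0.5, 0.8, 2.9]
grip_width: 0.0129
grasp_force: 30.0
```

>>> play_rows([
  [[0,0,-0.0005,0,0,0,0.005],[0,0,-0.0005,0,0,0,0.005],[0,0,-0.001,0,0,0,0.005],[0,0,-0.001,0,0,0,0.005],[0,0,0,0,0,0,0.005]],
])

```text
time_s: 24.05
tool_pos: [0.6174, 0.1852, 0.178]
tool_rot: [180.0, 0.0, 5.3]
force: [0.8, 0.4, -3.4]
grip_width: 0.0126
grasp_force: 30.0
```

>>> play_rows([
  [[0,0,-0.003,0,0,0,0.005],[0,0,-0.004,0,0,0,0.005],[0,0,-0.005,0,0,0,0.005],[0,0,-0.006,0,0,0,0.005],[0,0,-0.008,0,0,0,0.005],[0,0,-0.01,0,0,0,0.005],[0,0,-0.014,0,0,0,0.005],[0,0,-0.018,0,0,0,0.005],[0,0,-0.018,0,0,0,0.005],[0,0,-0.014,0,0,0,0.005],[0,0,-0.007,0,0,0,0.005],[0,0,0,0,0,0,0.005]],
])

```text
time_s: 25.25
tool_pos: [0.6183, 0.1855, 0.287]
tool_rot: [-180.0, -0.1, 5.3]
force: [-0.6, 0.2, -2.1]
grip_width: 0.0129
grasp_force: 30.0
```

>>> play_rows([
  [[-0.006,0.0114,0,0,0,0,0.005],[-0.012,0.0228,0,0,0,0,0.005],[-0.012,0.0228,0,0,0,0,0.005],[-0.012,0.0228,0,0,0,0,0.005],[-0.012,0.0228,0,0,0,0,0.005],[-0.012,0.0228,0,0,0,0,0.005],[-0.012,0.0228,0,0,0,0,0.005],[-0.012,0.0228,0,0,0,0,0.005],[-0.012,0.0228,0,0,0,0,0.005],[-0.012,0.0228,0,0,0,0,0.005]],
])

```text
time_s: 26.25
tool_pos: [0.5227, -0.0427, 0.2847]
tool_rot: [-180.0, 0.1, 5.3]
force: [0.4, -0.9, -3.2]
grip_width: 0.0127
grasp_force: 30.0
```

>>> play_rows([
  [[-0.012,0.0228,0,0,0,0,0.005],[-0.012,0.0228,0,0,0,0,0.005],[-0.012,0.0228,0,0,0,0,0.005],[-0.012,0.0228,0,0,0,0,0.005],[-0.012,0.0228,0,0,0,0,0.005],[-0.012,0.0228,0,0,0,0,0.005],[-0.012,0.0228,0,0,0,0,0.005],[-0.012,0.0228,0,0,0,0,0.005],[-0.012,0.0228,0,0,0,0,0.005],[-0.0033,0.0061,0,0,0,0,0.005],[0,0,0,0,0,0,0.005],[0,0,0,0,0,0,0.005]],
])

```text
time_s: 27.45
tool_pos: [0.4331, -0.2603, 0.285]
tool_rot: [-179.9, 0.0, 5.4]
force: [-0.5, 2.2, -3.5]
grip_width: 0.0127
grasp_force: 30.0
```

>>> play_rows([
  [[0,0.0005,0.01,0,0,0,0.005],[0,0,0.018,0,0,0,0.005],[0,0,0.018,0,0,0,0.005],[0,0,0.018,0,0,0,0.005],[0,0,0.015,0,0,0,0.005],[0,0,0.01,0,0,0,0.005],[0,0,0,0,0,0,0.005],[0,0,0,0,0,0,0.005]],
])

```text
time_s: 28.25
tool_pos: [0.4334, -0.2617, 0.1966]
tool_rot: [180.0, -0.0, 5.4]
force: [0.1, 0.2, -2.3]
grip_width: 0.0129
grasp_force: 30.0
```

```bash
python3 - <<'E'
from h import *
o=get_obs(); print(o['tool_pos'],o['tool_rot'])
T=o['tool_pos']; f,K,V=cam('scene'); u,v=proj([[T[0],T[1],.08]],K,V)[0].astype(int); r=38
cv2.imwrite('pics/c8.png',cv2.resize(f[v-r:v+r,u-r:u+r],(500,500),interpolation=cv2.INTER_CUBIC)[:,:,::-1])
E
```

```text
[ 0.43335076 -0.26172205  0.19657538] [ 1.79987476e+02 -4.46887482e-03  5.35666287e+00]
```

View pics/c8.png

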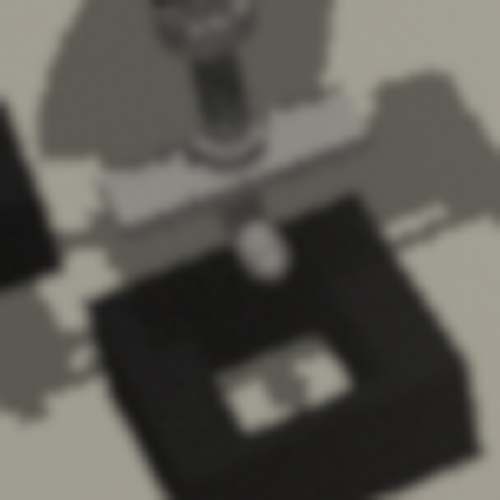

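The gauge hangs plumb, bar parallel to the stand's edges, head end at (263,250) over the stand's opening at (285,385). I set it down.

>>> play_rows([
  [[0,0,0.008,0,0,0,0.005],[0,0,0.012,0,0,0,0.005],[0,0,0.012,0,0,0,0.005],[0,0,0.012,0,0,0,0.005],[0,0,0.01,0,0,0,0.005],[0,0,0.006,0,0,0,0.005],[0,0,0.003,0,0,0,0.005],[0,0,0.002,0,0,0,0.005],[0,0,0.001,0,0,0,0.005],[0,0,0.001,0,0,0,0.005],[0,0,0.001,0,0,0,0.005],[0,0,0,0,0,0,0.005]],
])

```text
time_s: 29.5
tool_pos: [0.4331, -0.2619, 0.1285]
tool_rot: [-180.0, -0.0, 5.3]
force: [0.5, -0.9, -3.4]
grip_width: 0.0133
grasp_force: 30.0
```

>>> play_rows([
  [[0,0,0.0007,0,0,0,0.005],[0,0,0.0007,0,0,0,0.005],[0,0,0,0,0,0,0.005],[0,0,0,0,0,0,0.005]],
])

```text
time_s: 29.9
tool_pos: [0.433, -0.2619, 0.127]
tool_rot: [-180.0, -0.0, 5.3]
force: [0.1, -0.5, -2.0]
grip_width: 0.0126
grasp_force: 30.0
```

>>> play_rows([
  [[0,0,0.0007,0,0,0,0.005],[0,0,0,0,0,0,0.005],[0,0,0,0,0,0,0.005]],
])

```text
time_s: 30.2
tool_pos: [0.433, -0.2619, 0.1263]
tool_rot: [-180.0, -0.0, 5.3]
force: [0.2, 0.2, -3.0]
grip_width: 0.0128
grasp_force: 30.0
```

>>> play_rows([
  [[0,0,0.0006,0,0,0,0.005],[0,0,0,0,0,0,0.005],[0,0,0,0,0,0,0.005]],
])

```text
time_s: 30.5
tool_pos: [0.4333, -0.2619, 0.1262]
tool_rot: [-180.0, -0.0, 5.3]
force: [-0.4, 1.0, 1.9]
grip_width: 0.013
grasp_force: 30.0
```

>>> play_rows([
  [[0,0,0.0005,0,0,0,0.005],[0,0,0,0,0,0,0.005],[0,0,0,0,0,0,0.005]],
])

```text
time_s: 30.8
tool_pos: [0.4335, -0.2619, 0.1261]
tool_rot: [-180.0, -0.0, 5.3]
force: [-1.5, 2.4, 6.6]
grip_width: 0.0124
grasp_force: 30.0
```

Seated; release gently and retreat upward.

>>> play_rows([
  [[0,0,-0.0006,0,0,0,0.005],[0,0,0,0,0,0,0.013],[0,0,0,0,0,0,0.016],[0,0,0,0,0,0,0.025],[0,0,0,0,0,0,0.04],[0,0,0,0,0,0,0.06],[0,0,0,0,0,0,0.06],[0,0,0,0,0,0,0.06],[0,0,0,0,0,0,0.06]],
])

```text
time_s: 31.7
tool_pos: [0.433, -0.262, 0.1258]
tool_rot: [180.0, -0.0, 5.3]
force: [-0.3, 0.1, 0.1]
grip_width: 0.0554
grasp_force: 0.0
```

>>> play_rows([
  [[0,0,-0.01,0,0,0,0.06],[0,0,-0.02,0,0,0,0.06],[0,0,-0.03,0,0,0,0.06],[0,0,-0.03,0,0,0,0.06],[0,0,-0.03,0,0,0,0.06],[0,0,-0.02,0,0,0,0.06],[0,0,0,0,0,0,0.06],[0,0,0,0,0,0,0.06]],
])

```text
time_s: 32.5
tool_pos: [0.4331, -0.2621, 0.2662]
tool_rot: [-180.0, -0.1, 5.3]
force: [-0.3, 0.1, -0.6]
grip_width: 0.06
grasp_force: 0.0
```

```bash
python3 - <<'E'
from h import *
o=get_obs(); print(o['tool_pos'],o['force'],o['grip_width'])
f,K,V=cam('scene')
cv2.imwrite('pics/c9.png',cv2.resize(f[195:275,90:190],(750,600),interpolation=cv2.INTER_CUBIC)[:,:,::-1])
E
```

```text
[ 0.43308613 -0.26205833  0.26621434] [-0.28420994  0.07375199 -0.5711854 ] 0.059995051150378446
```

View pics/c9.png

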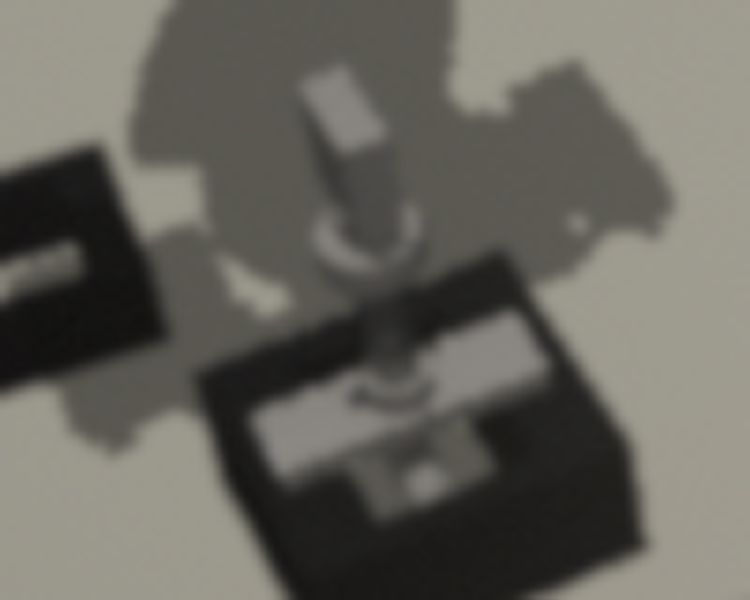

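The gauge stands upright in the stand, bar flat from (250,410) to (550,360), with the gripper clear of it. I hand in.

```bash
python3 -c "
from cell import *
print(sign_off())"
```

```text
the job is handed in; nothing more can be done
None
```

I seated the gauge in the well, loosened and retightened it there, stood it back upright in its stand with the size locked in, and handed the job in; I did not measure the final plunger width, and the sign-off returned no verdict.

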